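# Shut and lock the access cover of a bench instrument

### The job

The access cover on top of the instrument on the mat stands ajar. With the fingertips press it fully shut first; then set a fingertip in the slot of the orange quarter-turn head and turn it clockwise (seen from above) until it stops, so that the cover is locked, and take the hand away. Nothing is to be lifted: do not pull the cover further open, and leave the solder reel, jar, screwdriver and cup where they are.

Things in the scene. Friction and masses are not known exactly. Their poses are not given: they have to be found in the camera images.
- instrument: Grey bench instrument, fixed, 280 (own x) x 380 (own y) x 90 mm high; origin on the bench under its centre. Its own +x side has the meters and knobs; its -x side faces the robot. The aluminium cover on its top is 200 x 200 x 5 mm: from the hinge line (parallel to own y, at x = +110 mm, 90 mm above the bench) to x = -90 mm when shut.
- cover (a joint): Hinge of the cover in rad: 0 = fully shut (lying on the top, hard stop), growing as the free edge, nearest the robot, rises; starts at 0.15 to 0.45. A stiff friction hinge: it stays where it is left; about 2 to 6 N down at the free edge moves it.
- cover_edge (a point): Middle of the yellow strip (22 mm x 180 mm along the free edge) on the cover's upper face: the place to press. It is 183 mm from the hinge line and 17 mm from the free edge; the black bezel begins 23 mm from it towards the hinge. With the cover shut it is at instrument x = -73 mm, y = 0, height 96 mm.
- latch (a joint): Turn of the orange quarter-turn head in rad, growing clockwise seen from above: 0 = open (slot parallel to instrument x, white mark at the red dot), pi/2 = locked, hard stop (slot parallel to instrument y, white mark at the green dot on the robot's side). Starts at 0 to 0.35. Stays where it is left; turning takes about 0.08 N m (3 N sideways, 28 mm off the axis).
- latch_slot (a point): Centre of the slot's floor, on the head's axis (z); x along the slot. Head: orange disc, diameter 90 mm, with a straight slot right across it, 38 wide, 90 long, 20 deep. A black bezel ring (inner diameter 94, outer 110), level with the head's top to 2 mm, closes the slot's ends. Cover shut: slot floor 100 mm above the bench at instrument x = +5 mm, y = 0; head's top at 120 mm.
- reel: Bystander: metal solder reel, 52 mm diameter, 34 mm high, loose on the instrument's top to one side of the cover. Origin at its underside.
- jar: Bystander: small amber jar with a blue cap, 44 mm diameter, 42 mm high, loose on the instrument's top on the other side of the cover. Origin at its underside.
- screwdriver: Bystander: green-handled screwdriver, 190 mm long, lying loose on the bench at the instrument's +y side. Origin at its underside.
- cup: Bystander: white cup, 72 mm diameter, 75 mm high, loose on the bench at the instrument's -y side. Origin at its underside.

How it is judged:
By the outcome, as a careful person would: the job done as asked, in the order asked, and still so for the second after the job is handed in, with the robot touching nothing.
It also fails if it takes over 48 s, if anything falls off the work surface, if the arm or the gripper's body presses on something with over 40 N, if the wrist force passes 120 N, or if a joint passes its speed limit or range.

### The arm

A 6-joint arm with a two-finger parallel gripper is mounted at the origin on the work surface. World frame = base frame: x ahead of the robot, y to its left, z up, the work surface at z = 0. Lengths are in m, angles in degrees, forces in N, time in s.
With the tool pointing down it reaches from about 0.4 to 0.825 m from the base axis. Payload 7 kg.
Tool frame: the origin (TCP) lies at the very end of the fingers, on their centre line; the grasp point (between the pads) lies 19 mm behind it (ctrl.tcp_to_grasp is the distance from the TCP to the grasp point, in m); z points along the fingers, x is the direction in which the jaws open and shut, and the axes are right-handed (so a half turn about z gives the same grasp; the last joint's range is limited). The gripper opens to 88 mm and grips with 3 to 60 N. Pads are 19 mm wide; open, the fingers measure 130 mm over their backs; the gripper's body (78 mm by 193 mm) begins 47 mm behind the grasp point.
Start: joints at [85.491, 20.546, 0.682, 0, -70.136, -16.507], TCP at [0.242, 0.63, 0.227] pointing down, gripper open.
Joint ranges: [-176.03, 176.03], [-82.01, 121.73], [-58.28, 71.71], [-173.87, 95.51], [-174.79, -0.11], [-173.66, 173.66]. Speed limits (degrees/s): [136.94, 136.94, 172.46, 180, 180, 180].

### API

Orientations are given as [roll, pitch, yaw] about the fixed x, y, z axes, in that order (R = Rz(yaw) Ry(pitch) Rx(roll)).
In Python, from plant import sensors, vision, ticket, ctrl gives the robot as it stands. The module is installed in compiled form; this text tells all that it offers.
- The arm moves only by the tool drive_tool, never from a script. Its argument "moves" is a list of rows, each a list of 6 numbers: the shift along the tool's x, y, z in units of 0.15 m (1.0 is 0.15 m), then the turn, a rotation vector about the tool's x, y, z in units of 60 degrees (1.0 is 60 degrees). In form: [[dx, dy, dz, rx, ry, rz], ...]. A call has 1 to 8 rows; each row is the pose to reach, as a shift and turn from the pose measured when the call began, along the tool's axes at that moment; what a row does not reach only later rows make up. A row lasts 1/10 s, in which the tool goes at most 50 mm and 8.59 degrees, less where a joint would pass 70% of its speed; a pose out of reach is approached as far as the arm can. A call with a number of a shift or a turn outside -1 to 1 is refused whole. A call with a gripper value outside its range is refused whole. "fingers" is the opening, from -1 (shut) to 1 (fully open), set as the call begins (left out, the last holds). The fingers move at their own pace and stop on an object; the grip force is fixed at half the most. Time passes only in rows, so rows that repeat a pose let the fingers close. It gives the time, the measured TCP pose, the force and the opening at its end, in the units of the state.
- sensors.get_obs(): the state, without advancing time (a new reading comes with each control period).
- vision.snapshot(name): name is "scene" or "side" or "wrist"; returns a dict with "pixels" (480x640x3 uint8, red, green, blue), "fx", "fy", "cx", "cy" (pixels), "k1" (the pictures are not rectified: a ray, as slopes to the right and down, at radius r is drawn at 1 + k1 r^2 times it, then the intrinsics apply), "R" (3x3) and "t" (3): a world point X has camera coordinates R X + t. Camera axes: x right, y down, z forward; pixel columns grow to the right and rows downward; lengths in m; the calibration is good to about 2 mm. A picture is of the moment at which its call begins. There is no depth.
- ticket.close_job(): hands the job in, once; it reports no verdict.
The state is a dict: "clock": time; "joint_pos": joint angles; "qvel": joint speeds; "tau": joint torques, N m; "tool_pos": TCP position; "orientation": TCP orientation; "force": force on the tool from outside, world axes, zero at the start; "moment": the same for the moment, N m; "opening": finger opening in m.
Only numpy, scipy, OpenCV 4.12 (cv2) and the standard library are available. Lean on these libraries where they do the work, as an engineer would, in place of code of your own. Each camera call takes 0.05 s, during which the arm holds its last target.

## Working session

There is one attempt and no reset: what is moved stays moved. The work goes in short steps, Python scripts to look and compute and a tool call to move; the robot and the scene stay as the last step left them, time stands still between calls to the robot, and variables do not carry over. Pictures are saved under pics/ and viewed, and the job is handed in when it is done.

Besides the shell and the picture viewer there is one more tool, called after ">>>" as a command line: name --pt "numbers of a row" for each row, then --argument value for the rest. drive_tool: Moves the arm, as the interface text tells. Shifts and turns lie within -1 to 1; 1 stands for 0.15 m of shift or 60 degrees of turn. Its arguments: {"type":"object","properties":{"moves":{"type":"array"},"fingers":{"type":"number"}},"required":["moves"]}

```bash
mkdir -p pics
python3 - <<'E'
from plant import sensors, vision
import cv2,pickle
o=sensors.get_obs()
for k,v in o.items(): print(k,v)
for n in ["scene","side","wrist"]:
    s=vision.snapshot(n); cv2.imwrite(f"pics/{n}0.png",s["pixels"][:,:,::-1]); pickle.dump(s,open(f"{n}0.pkl","wb"))
    print(n,s["fx"],s["fy"],s["cx"],s["cy"],s["k1"],s["R"],s["t"])
E
```

```text
clock 0.0
joint_pos [ 8.54906336e+01  2.05902031e+01  6.32548672e-01 -1.72525022e-02
 -7.01370288e+01 -1.65053961e+01]
qvel [ 0.11755565  0.02557933 -0.07321692 -0.00247247  0.06461762  0.07734007]
tau [-2.32460166e-03 -5.82707226e+01  2.93048573e+01  6.99697763e+00
  6.84289495e-03 -1.66046525e-04]
tool_pos [0.24194332 0.62961266 0.22563632]
orientation [-1.79988648e+02 -9.53896252e-02 -1.11020647e+02]
force [ 0.30267283 -0.58687663  0.11629543]
moment [-0.00788194 -0.01211309  0.0187586 ]
opening 0.08758592780018433
scene 452.24488227209144 452.24488227209144 316.82295055229514 239.78697674426047 -0.07485851430898 [[-0.33831798  0.94094974 -0.01243108]
 [ 0.53638334  0.18196867 -0.82412397]
 [-0.77319717 -0.28548378 -0.56627303]] [ 0.15745087 -0.22607811  1.58301774]
side 482.0946693343959 482.0946693343959 322.20696738407497 245.61894990340298 -0.10844688290501016 [[-0.99335703 -0.1139812   0.01581419]
 [-0.09917147  0.77825896 -0.62006291]
 [ 0.05836798 -0.61751217 -0.78439269]] [0.59625308 0.05527042 1.11290433]
wrist 331.24982546620544 331.24982546620544 325.66134919339737 232.539931514483 -0.04783283112670812 [[-0.35903471 -0.93332026  0.00271622]
 [-0.89854339  0.3464407   0.2694413 ]
 [-0.25241603  0.09429813 -0.96301299]] [ 0.67301995 -0.03525371  0.38989623]
```

View pics/scene0.png

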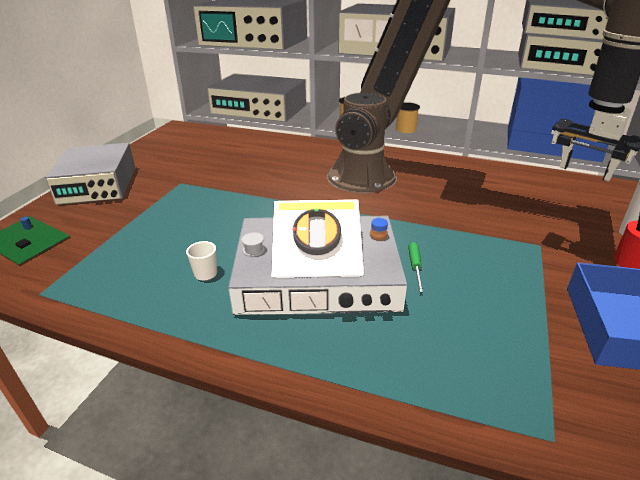

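View pics/side0.png

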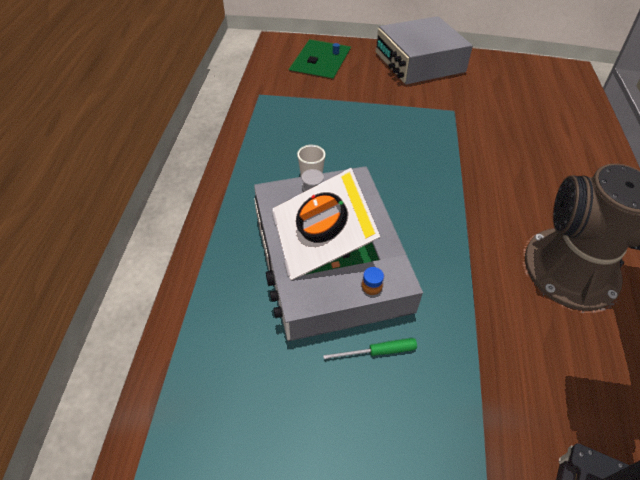

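View pics/wrist0.png

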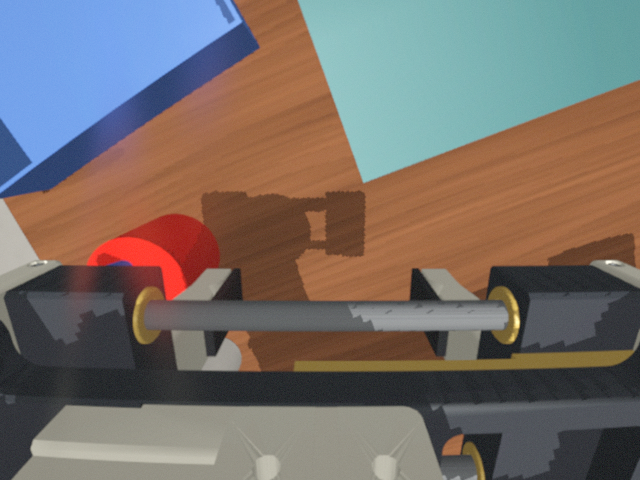

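The scene view shows the instrument around (318,260) with the cover ajar, the reel at (253,243), the jar at (379,228), the cup at (203,260) and the screwdriver at (415,265). The side view shows the cover corner lifted at (375,240). I'll enlarge both for corner pixels.

Run:
```python
import cv2
a=cv2.imread("pics/scene0.png")[190:320,220:420]; cv2.imwrite("pics/sc_crop.png",cv2.resize(a,None,fx=4,fy=4,interpolation=2))
a=cv2.imread("pics/side0.png")[160:345,245:430]; cv2.imwrite("pics/sd_crop.png",cv2.resize(a,None,fx=3.2,fy=3.2,interpolation=2))
```

```text
(no output)
```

View pics/sc_crop.png

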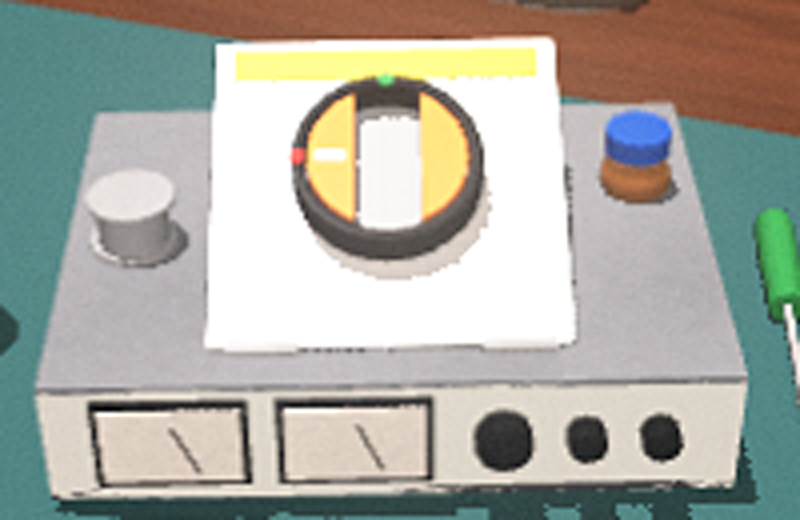

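View pics/sd_crop.png

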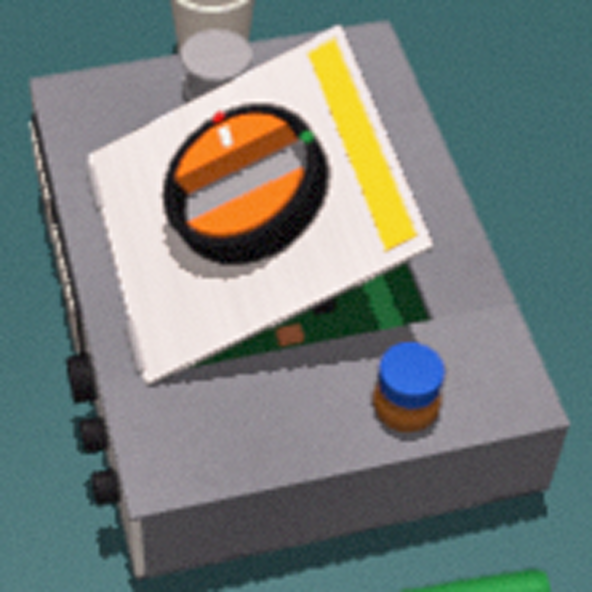

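```bash
cat > h.py <<'E'
import numpy as np,pickle,cv2
from scipy.optimize import least_squares
def proj(s,X):
    c=s["R"]@np.asarray(X,float)+s["t"]; a=c[:2]/c[2]; a=a*(1+s["k1"]*(a@a)); return np.array([s["fx"]*a[0]+s["cx"],s["fy"]*a[1]+s["cy"]])
def inst(p,P):
    c,s=np.cos(p[2]),np.sin(p[2]); return np.array([p[0]+c*P[0]-s*P[1],p[1]+s*P[0]+c*P[1],P[2]])
def cov(p,u,y,h,th=None):
    th=p[3] if th is None else th
    return inst(p,(.11-u*np.cos(th)+h*np.sin(th)*1.0, y, .09+u*np.sin(th)+h*np.cos(th)))
E
python3 - <<'E'
from h import *
sc=pickle.load(open("scene0.pkl","rb"));sd=pickle.load(open("side0.pkl","rb"))
C=lambda x,y:(x/4+220-.4,y/4+190-.4); D=lambda x,y:(x/3.2+245-.35,y/3.2+160-.35)
L=[(sc,'i',(.14,-.19,.09),C(38,388)),(sc,'i',(.14,.19,.09),C(746,380)),(sc,'i',(-.14,-.19,.09),C(97,113)),(sc,'i',(-.14,.19,.09),C(672,104)),(sc,'i',(.14,-.19,0),C(52,496)),(sc,'i',(.14,.19,0),C(735,488)),
(sd,'i',(.14,-.19,.09),D(32,78)),(sd,'i',(-.14,-.19,.09),D(388,22)),(sd,'i',(-.14,.19,.09),D(568,425)),(sd,'i',(.14,.19,.09),D(135,515)),
(sc,'c',(.2,-.1,.005),C(217,43)),(sc,'c',(.2,.1,.005),C(555,38)),(sd,'c',(.2,-.1,.005),D(342,25)),(sd,'c',(.2,.1,.005),D(432,245))]
for u,y,c,d in [(.194,-.09,(236,53),(337,40)),(.194,.09,(537,49),(416,235)),(.172,.09,(535,76),(386,250)),(.172,-.09,(236,79),(311,52))]:
    L+=[(sc,'c',(u,y,.006),C(*c)),(sd,'c',(u,y,.006),D(*d))]
# latch angle via slot edge / mark left to eye; slot edges scene+side
def res(p):
    return np.concatenate([proj(s,inst(p,P) if k=='i' else cov(p,*P))-np.array(q) for s,k,P,q in L])
r=least_squares(res,[.6,0,0,.3],loss='soft_l1'); p=r.x
print(p,np.degrees(p[2:])); print(res(p).reshape(-1,2).round(1))
np.save("p.npy",p)
print("strip now",cov(p,.183,0,.006),"shut",cov(p,.183,0,.006,0),"slot shut",inst(p,(.005,0,.1)))
# draw latch candidates
for n,s,(x0,y0,x1,y1,f) in [("scene",sc,(220,190,420,320,4)),("side",sd,(245,160,430,345,3.2))]:
    im=cv2.resize(cv2.imread(f"pics/{n}0.png")[y0:y1,x0:x1],None,fx=f,fy=f,interpolation=2)
    for lat,col in [(0,(255,0,0)),(.2,(255,0,255))]:
        for w in (-.019,.019):
            # slot dir at lat: clockwise from above: x-> -y
            pts=[]
            for l in (-.04,.04):
                X=l*np.cos(lat)+w*np.sin(lat);Y=-l*np.sin(lat)+w*np.cos(lat)
                pts.append(tuple(((proj(s,cov(p,.105-X,Y,.030))+.4-[x0,y0])*f).astype(int)))
            cv2.line(im,*pts,col,1)
    cv2.imwrite(f"pics/{n}_ov.png",im)
E
```

```text
[0.577232   0.04059308 0.35657438 0.44022228] [20.43020703 25.2228788 ]
[[-1.2 -0.2]
 [ 0.4 -1.2]
 [-0.  -0.6]
 [ 0.4 -0.7]
 [ 0.4  3.5]
 [-1.   2.6]
 [-0.5  0.1]
 [ 0.8 -0.3]
 [ 0.5  0.1]
 [-1.7  0.7]
 [ 0.  -0.1]
 [-0.8 -0.2]
 [-0.1  0.2]
 [ 0.3  0.2]
 [-0.6 -0.8]
 [ 0.1 -0.4]
 [-0.3 -1.1]
 [ 0.8  0.6]
 [ 0.7 -0.2]
 [ 0.   0.7]
 [-0.9  0.3]
 [-0.8  0.4]]
strip now [0.52757013 0.02209419 0.17341167] shut [0.50882384 0.01511125 0.096     ] slot shut [0.58191749 0.04233841 0.1       ]
```

View pics/scene_ov.png

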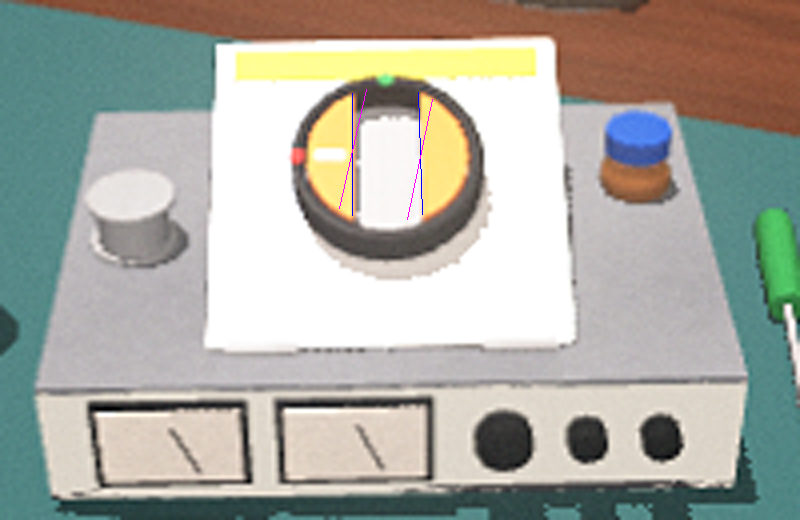

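View pics/side_ov.png

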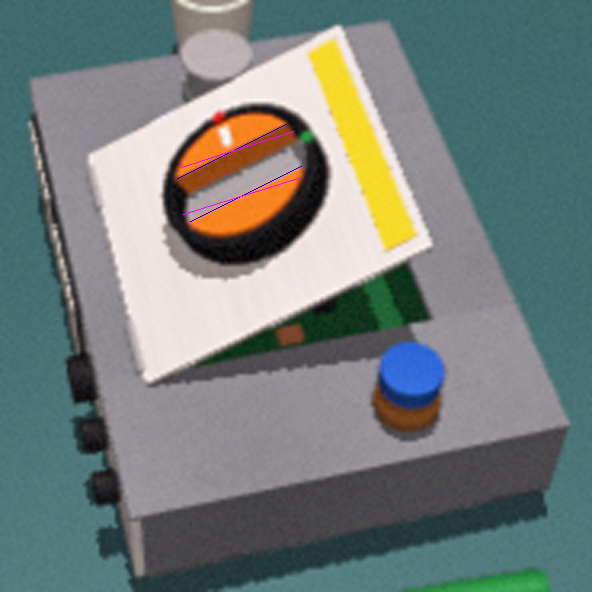

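Pose fit is good: residuals are under 1.5 px, except at the bottom edge, which looks like the feet. It gives the instrument at (0.577, 0.041), yaw 20.4°, with the cover at 0.44 rad and the latch near 0. Next I go above the strip with the jaw axis along instrument y (yaw −69.6°).

```bash
cat > go.py <<'E'
import sys,numpy as np
from scipy.spatial.transform import Rotation as R
from plant import sensors
def go(*tg):
    o=sensors.get_obs(); P=o["tool_pos"]; A=R.from_euler('xyz',o["orientation"],degrees=True)
    print("t",round(o["clock"],2),"P",np.round(P,4),"rpy",np.round(o["orientation"],2),"F",np.round(o["force"],1),"M",np.round(o["moment"],2),"q",np.round(o["joint_pos"],1),"op",round(o["opening"],4))
    for t in tg:
        d=A.inv().apply(np.array(t[:3])-P)/.15; B=R.from_euler('xyz',[180,0,t[3]],degrees=True)
        w=(A.inv()*B).as_rotvec(degrees=True)/60
        print(t,np.round(d,3),np.round(w,3))
E
python3 - <<'E'
from go import go
go((.5276,.0221,.25,-69.6))
E
```

```text
t 0.15 P [0.242  0.6298 0.2258] rpy [-1.7999e+02 -7.0000e-02 -1.1102e+02] F [-0.4 -0.3 -0.2] M [ 0.03  0.01 -0.04] q [ 85.5  20.6   0.6  -0.  -70.1 -16.5] op 0.0878
(0.5276, 0.0221, 0.25, -69.6) [ 3.098 -3.231 -0.157] [ 0.    -0.001 -0.69 ]
```

>>> drive_tool --pt "0.5 -0.5 -0.17 0 0 0" --pt "1 -1 -0.17 0 0 0" --pt "1 -1 -0.17 0 0 0" --pt "1 -1 -0.17 0 0 0" --pt "1 -1 -0.17 0 0 0" --fingers -0.32

```text
clock: 0.65
tool_pos: [0.3292, 0.4322, 0.2524]
orientation: [-180.0, -0.0, -111.1]
force: [-0.6, 0.8, -0.4]
opening: 0.0533
```

>>> drive_tool --pt "0.5 -0.5 0 0 0 0" --pt "1 -1 0 0 0 0" --pt "1 -1 0 0 0 0" --pt "1 -1 0 0 0 0" --pt "1 -1 0 0 0 0"

```text
clock: 1.15
tool_pos: [0.4156, 0.235, 0.2527]
orientation: [180.0, -0.0, -111.3]
force: [-0.2, 0.8, -0.1]
opening: 0.03
```

Run:
```python
from go import go
go((.5276,.0221,.25,-69.6))
```

```text
t 1.15 P [0.4156 0.235  0.2527] rpy [ 1.8000e+02 -5.0000e-02 -1.1126e+02] F [-0.2  0.8 -0.1] M [0.11 0.01 0.03] q [ 53.2   0.6 -20.9   0.  -68.6  15.5] op 0.03
(0.5276, 0.0221, 0.25, -69.6) [ 1.052 -1.211  0.019] [ 0.    -0.001 -0.694]
```

>>> drive_tool --pt "0.5 -0.5 0.02 0 0 -0.14" --pt "1 -1 0.02 0 0 -0.28" --pt "1 -1 0.02 0 0 -0.42" --pt "1 -1 0.02 0 0 -0.56" --pt "1 -1 0.02 0 0 -0.69" --pt "1 -1 0.02 0 0 -0.69" --pt "1 -1 0.02 0 0 -0.69"

```text
clock: 1.85
tool_pos: [0.5013, 0.0397, 0.2493]
orientation: [179.9, -0.0, -70.0]
force: [0.1, -0.7, -0.2]
opening: 0.0298
```

Run:
```python
from go import go
from h import *
p=np.load("p.npy")
for th in (.44,.3,.15,0): print(th,cov(p,.183,0,.006,th).round(4))
go((.5276,.0221,.19,-69.6))
```

```text
0.44 [0.5276 0.0221 0.1734]
0.3 [0.5181 0.0186 0.1498]
0.15 [0.5116 0.0161 0.1233]
0 [0.5088 0.0151 0.096 ]
t 1.85 P [0.5013 0.0397 0.2493] rpy [ 1.7992e+02 -4.0000e-02 -6.9960e+01] F [ 0.1 -0.7 -0.2] M [-0.01 -0.04  0.01] q [ 27.    3.3 -18.5   0.  -68.3  83.1] op 0.0298
(0.5276, 0.0221, 0.19, -69.6) [ 0.17  -0.125  0.396] [ 0.001 -0.001 -0.006]
```

>>> drive_tool --pt "0.17 -0.12 0.1 0 0 0" --pt "0.17 -0.12 0.25 0 0 0" --pt "0.17 -0.12 0.38 0 0 0" --pt "0.17 -0.12 0.38 0 0 0"

```text
clock: 2.25
tool_pos: [0.5251, 0.0223, 0.1897]
orientation: [179.6, -0.0, -70.1]
force: [-0.1, 0.2, 0.1]
opening: 0.0297
```

Run:
```python
from go import go
from plant import vision
import cv2
go((.5276,.0221,.1734,-69.6),(.5181,.0186,.1498,-69.6),(.5116,.0161,.1233,-69.6),(.5088,.0151,.096,-69.6))
a=vision.snapshot("side")["pixels"][:,:,::-1]
cv2.imwrite("pics/s1.png",cv2.resize(a[130:345,220:430],None,fx=2.7,fy=2.7))
```

```text
t 2.25 P [0.5251 0.0223 0.1897] rpy [ 1.7963e+02 -1.0000e-02 -7.0060e+01] F [-0.1  0.2  0.1] M [-0.06  0.04 -0.05] q [ 23.8   8.3 -20.9  -0.  -61.2  86.1] op 0.0297
(0.5276, 0.0221, 0.1734, -69.6) [ 0.007 -0.016  0.108] [ 0.006 -0.    -0.008]
(0.5181, 0.0186, 0.1498, -69.6) [0.007 0.05  0.266] [ 0.006 -0.    -0.008]
(0.5116, 0.0161, 0.1233, -69.6) [0.008 0.095 0.443] [ 0.006 -0.    -0.008]
(0.5088, 0.0151, 0.096, -69.6) [0.008 0.114 0.625] [ 0.006 -0.    -0.008]
```

View pics/s1.png

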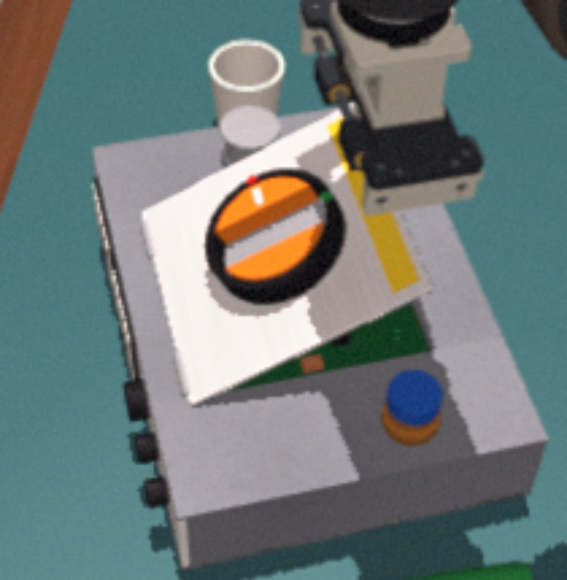

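The fingertips are above the yellow strip, near (375,215). Pressing down along the cover's arc.

>>> drive_tool --pt "0.01 0 0.06 0 0 0" --pt "0.01 0.01 0.12 0 0 0" --pt "0.01 0.03 0.19 0 0 0" --pt "0.01 0.05 0.26 0 0 0" --pt "0.01 0.065 0.32 0 0 0" --pt "0.01 0.08 0.38 0 0 0" --pt "0.01 0.095 0.44 0 0 0"

```text
clock: 3.0
tool_pos: [0.5127, 0.0159, 0.1249]
orientation: [179.8, -0.0, -70.0]
force: [-0.8, -0.9, 3.6]
opening: 0.0303
```

Run:
```python
from go import go
from plant import vision
import cv2
go((.5116,.0161,.1233,-69.6),(.5088,.0151,.096,-69.6))
a=vision.snapshot("side")["pixels"][:,:,::-1]
cv2.imwrite("pics/s2.png",cv2.resize(a[130:345,220:430],None,fx=2.7,fy=2.7))
```

```text
t 3.0 P [0.5127 0.0159 0.1249] rpy [ 1.7977e+02 -5.0000e-02 -7.0000e+01] F [-0.8 -0.9  3.6] M [-0.15  0.38 -0.02] q [ 23.8  10.8 -27.4   0.  -52.   86.2] op 0.0303
(0.5116, 0.0161, 0.1233, -69.6) [-0.004  0.007  0.011] [ 0.004 -0.001 -0.007]
(0.5088, 0.0151, 0.096, -69.6) [-0.004  0.026  0.193] [ 0.004 -0.001 -0.007]
```

View pics/s2.png

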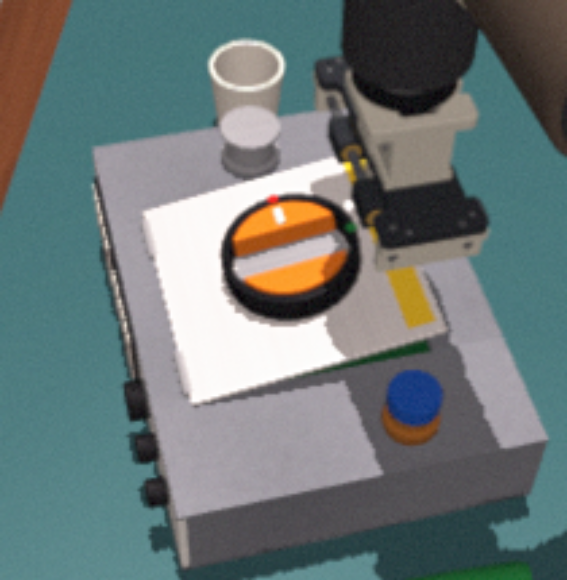

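The cover is going down with about 3.6 N of contact force; the strip is at (405,300). I continue to the stop in small steps.

>>> drive_tool --pt "0 0.01 0.05 0 0 0" --pt "0 0.02 0.1 0 0 0" --pt "0 0.025 0.14 0 0 0" --pt "0 0.025 0.18 0 0 0"

```text
clock: 3.45
tool_pos: [0.5094, 0.0148, 0.0965]
orientation: [179.8, -0.0, -70.0]
force: [2.6, 1.8, 2.7]
opening: 0.0298
```

>>> drive_tool --pt "0 0 0.015 0 0 0" --pt "0 0 0.03 0 0 0" --pt "0 0 0.03 0 0 0"

```text
clock: 3.75
tool_pos: [0.5094, 0.0147, 0.0949]
orientation: [179.8, -0.1, -69.9]
force: [-12.0, 2.1, 36.3]
opening: 0.0296
```

Hard stop reached: 36 N at z = 0.095. I lift off and check.

>>> drive_tool --pt "0 0 -0.1 0 0 0" --pt "0 0 -0.3 0 0 0" --pt "0 0 -0.5 0 0 0.14" --pt "0 0 -0.5 0 0 0.28" --pt "0 0 -0.5 0 0 0.42" --pt "0 0 -0.5 0 0 0.56"

```text
clock: 4.35
tool_pos: [0.5084, 0.0147, 0.1692]
orientation: [179.8, -0.2, -103.9]
force: [-0.7, 0.4, 0.1]
opening: 0.0298
```

Run:
```python
from go import go
from plant import vision
from h import *
go((.5819,.0423,.17,-159.6))
p=np.load("p.npy")
for n,(x0,y0,x1,y1) in [("side",(220,130,430,345)),("scene",(220,170,420,320))]:
    s=vision.snapshot(n); a=cv2.resize(s["pixels"][y0:y1,x0:x1,::-1],None,fx=2.7,fy=2.7)
    for th,c in ((0,(255,0,0)),(.05,(255,0,255))):
        q=[((proj(s,cov(p,u,y,.005,th))-[x0,y0]+.4)*2.7).astype(int) for u,y in ((.2,-.1),(.2,.1),(0,.1),(0,-.1))]
        cv2.polylines(a,[np.array(q)],True,c,1)
    cv2.imwrite(f"pics/{n}3.png",a)
```

```text
t 4.35 P [0.5084 0.0147 0.1692] rpy [ 179.79   -0.18 -103.92] F [-0.7  0.4  0.1] M [-0.01  0.03 -0.04] q [ 23.8   7.7 -24.6   0.  -58.   52.2] op 0.0298
(0.5819, 0.0423, 0.17, -159.6) [-0.296 -0.431 -0.008] [ 0.002 -0.004  0.928]
```

View pics/side3.png

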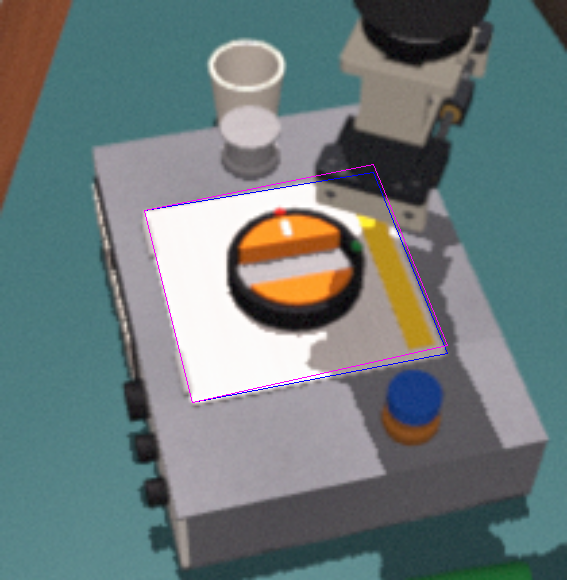

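View pics/scene3.png

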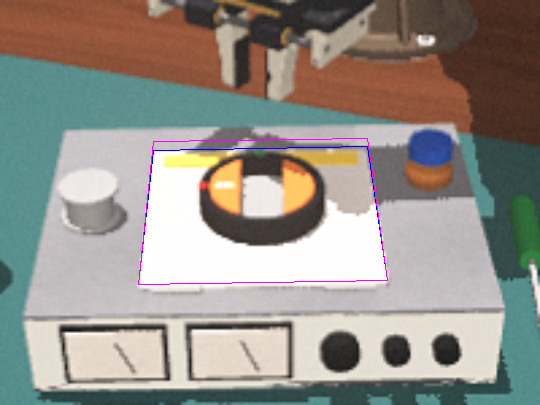

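The blue 0-rad outline matches the cover in both views, so it is shut. Moving above the slot.

>>> drive_tool --pt "-0.1 -0.14 0 0 0 0.14" --pt "-0.2 -0.29 0 0 0 0.28" --pt "-0.3 -0.43 0 0 0 0.42" --pt "-0.3 -0.43 0 0 0 0.56" --pt "-0.3 -0.43 0 0 0 0.7" --pt "-0.3 -0.43 0 0 0 0.84" --pt "-0.3 -0.43 0 0 0 0.93" --pt "-0.3 -0.43 0 0 0 0.93"

```text
clock: 5.25
tool_pos: [0.5812, 0.043, 0.1678]
orientation: [-180.0, -0.4, -159.3]
force: [-0.9, -0.1, 0.6]
opening: 0.0302
```

Run:
```python
from go import go
from plant import vision
from h import *
go((.5819,.0423,.17,-159.6),(.5819,.0423,.13,-159.6),(.5819,.0423,.106,-159.6))
p=np.load("p.npy")
for n,(x0,y0,x1,y1) in [("side",(270,160,380,270)),("scene",(270,170,370,270))]:
    s=vision.snapshot(n); f=5;a=cv2.resize(s["pixels"][y0:y1,x0:x1,::-1],None,fx=f,fy=f,interpolation=2)
    for lat,col in [(0,(255,0,0)),(.1,(255,0,255))]:
        for w in (-.019,.019):
            pts=[]
            for l in (-.04,.04):
                X=l*np.cos(lat)+w*np.sin(lat);Y=-l*np.sin(lat)+w*np.cos(lat)
                pts.append(tuple(((proj(s,cov(p,.105-X,Y,.030,0))+.4-[x0,y0])*f).astype(int)))
            cv2.line(a,*pts,col,1)
    cv2.imwrite(f"pics/{n}4.png",a)
cv2.imwrite("pics/w4.png",vision.snapshot("wrist")["pixels"][:,:,::-1])
```

```text
t 5.25 P [0.5812 0.043  0.1678] rpy [-179.97   -0.4  -159.35] F [-0.9 -0.1  0.6] M [ 0.11 -0.06 -0.02] q [ 23.5  14.7 -15.7   0.  -60.   -2.8] op 0.0302
(0.5819, 0.0423, 0.17, -159.6) [-0.003 -0.006 -0.015] [-0.    -0.007  0.004]
(0.5819, 0.0423, 0.13, -159.6) [-0.005 -0.006  0.252] [-0.    -0.007  0.004]
(0.5819, 0.0423, 0.106, -159.6) [-0.006 -0.006  0.412] [-0.    -0.007  0.004]
```

View pics/side4.png

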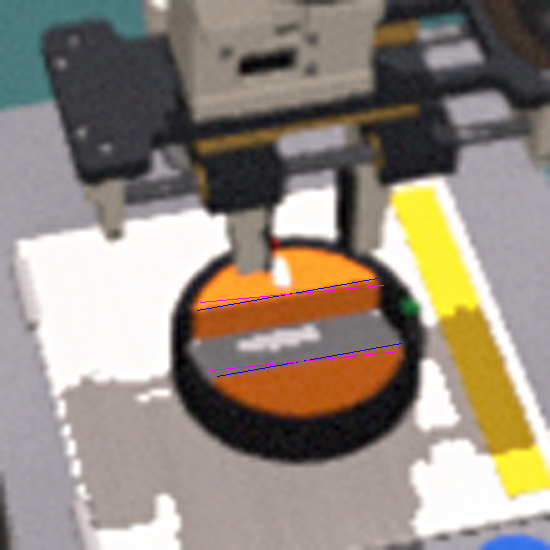

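View pics/scene4.png

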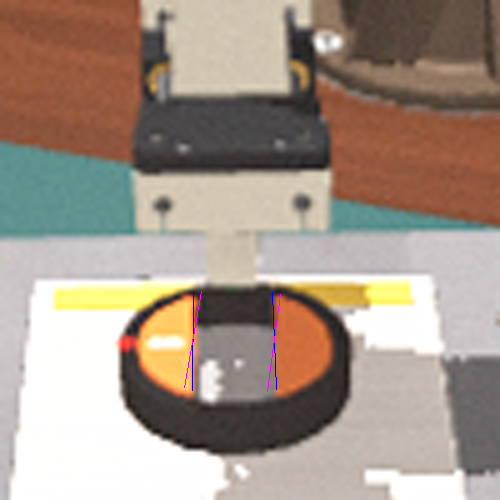

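View pics/w4.png

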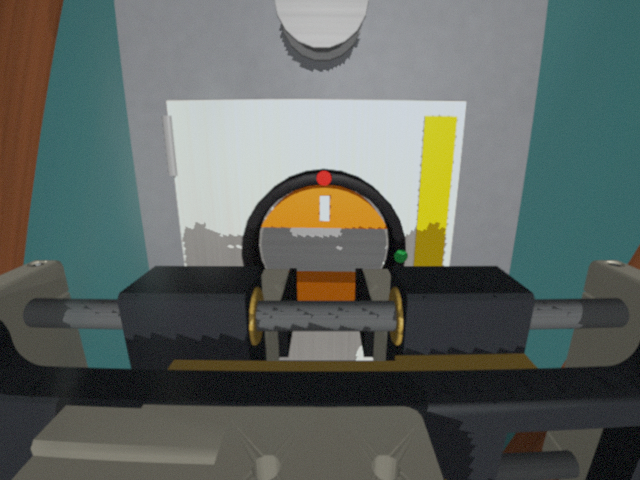

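All three views agree: slot along instrument x (latch ≈ 0.02 rad), with the fingers over it and aligned. Inserting.

>>> drive_tool --pt "0 0 0.1 0 0 0" --pt "-0.005 -0.006 0.2 0 0 0" --pt "-0.005 -0.006 0.3 0 0 0" --pt "-0.005 -0.006 0.39 0 0 0" --pt "-0.005 -0.006 0.39 0 0 0"

```text
clock: 5.9
tool_pos: [0.5809, 0.0419, 0.1077]
orientation: [-180.0, -0.5, -159.2]
force: [-0.5, 0.2, -0.1]
opening: 0.0299
```

>>> drive_tool --pt "0 0 0 0 0 0.1" --pt "0 0 0 0 0 0.2" --pt "0 0 0 0 0 0.3" --pt "0 0 0 0 0 0.4" --pt "0 0 0 0 0 0.5" --pt "0 0 0 0 0 0.5"

```text
clock: 6.5
tool_pos: [0.581, 0.0425, 0.1081]
orientation: [-179.8, -0.4, 170.8]
force: [-0.3, 2.7, -1.5]
opening: 0.0294
```

Run:
```python
from go import go
from plant import vision
from h import *
go((.5819,.0423,.108,-189.6))
cv2.imwrite("pics/w5.png",vision.snapshot("wrist")["pixels"][:,:,::-1])
s=vision.snapshot("side")["pixels"][160:270,270:380,::-1]
cv2.imwrite("pics/s5.png",cv2.resize(s,None,fx=5,fy=5,interpolation=2))
```

```text
t 6.5 P [0.581  0.0425 0.1081] rpy [-179.76   -0.44  170.83] F [-0.3  2.7 -1.5] M [ 0.97  0.26 -0.01] q [ 23.4  18.1 -19.7  -0.  -52.7 -32.5] op 0.0294
(0.5819, 0.0423, 0.108, -189.6) [-0.006 -0.001  0.001] [-0.004 -0.007  0.007]
```

View pics/s5.png

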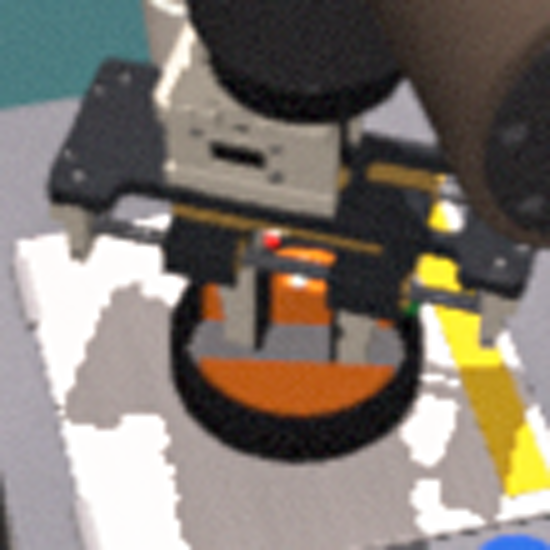

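View pics/w5.png

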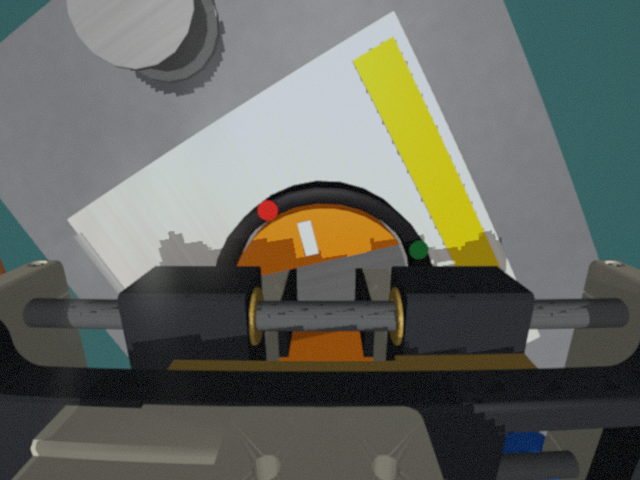

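The head turns with the fingers. The white mark has left the red dot, with about 15° of play lag. Continuing.

>>> drive_tool --pt "0 0 0 0 0 0.12" --pt "0 0 0 0 0 0.24" --pt "0 0 0 0 0 0.36" --pt "0 0 0 0 0 0.48" --pt "0 0 0 0 0 0.6" --pt "0 0 0 0 0 0.72" --pt "0 0 0 0 0 0.84" --pt "0 0 0 0 0 0.96"

```text
clock: 7.4
tool_pos: [0.5821, 0.0438, 0.1082]
orientation: [-179.7, -0.1, 113.4]
force: [2.5, 7.6, -4.2]
opening: 0.0295
```

Run:
```python
from go import go
from plant import vision
from h import *
go((.5819,.0423,.108,90))
cv2.imwrite("pics/w6.png",vision.snapshot("wrist")["pixels"][:,:,::-1])
```

```text
t 7.4 P [0.5821 0.0438 0.1082] rpy [-1.7965e+02 -8.0000e-02  1.1339e+02] F [ 2.5  7.6 -4.2] M [ 2.68 -0.93  0.08] q [ 23.4  18.2 -19.6  -0.1 -52.6 -90. ] op 0.0295
(0.5819, 0.0423, 0.108, 90) [-0.009 -0.005  0.001] [-0.006 -0.     0.39 ]
```

View pics/w6.png

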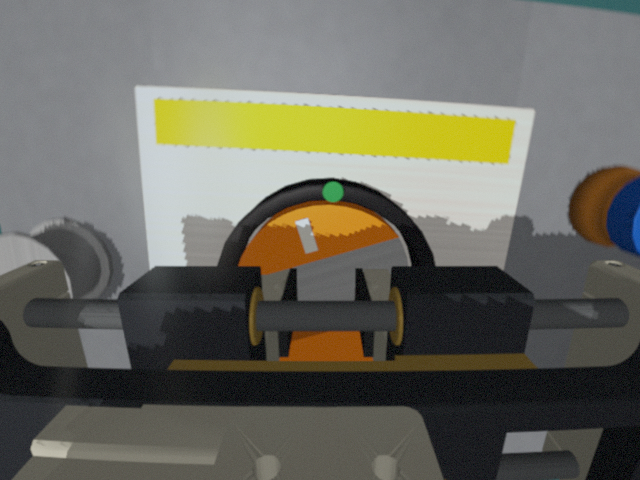

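>>> drive_tool --pt "0 0 0.008 0 0 0.08" --pt "0 0 0.008 0 0 0.16" --pt "0 0 0.008 0 0 0.24" --pt "0 0 0.008 0 0 0.3" --pt "0 0 0.008 0 0 0.3"

```text
clock: 7.95
tool_pos: [0.5825, 0.0436, 0.1076]
orientation: [-179.7, 0.1, 95.0]
force: [0.3, 0.4, 0.4]
opening: 0.0299
```

Run:
```python
from go import go
from plant import vision
from h import *
go((.5819,.0423,.108,90))
cv2.imwrite("pics/w7.png",vision.snapshot("wrist")["pixels"][:,:,::-1])
```

```text
t 7.95 P [0.5825 0.0436 0.1076] rpy [-1.797e+02  6.000e-02  9.505e+01] F [0.3 0.4 0.4] M [ 0.21 -0.21  0.01] q [ 2.340e+01  1.820e+01 -1.970e+01 -1.000e-01 -5.250e+01 -1.083e+02] op 0.0299
(0.5819, 0.0423, 0.108, 90) [-0.008 -0.005 -0.002] [-0.005  0.001  0.084]
```

View pics/w7.png

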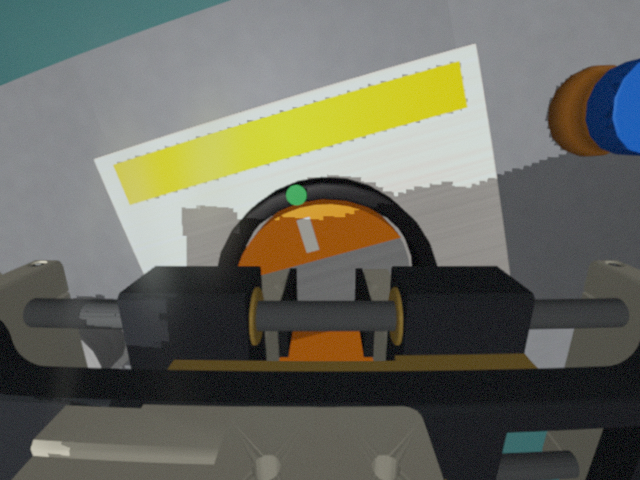

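The mark is nearly at the green dot, with the slot almost parallel to the strip. I ease on until the torque shows the stop.

>>> drive_tool --pt "0 0 0 0 0 0.02" --pt "0 0 0 0 0 0.04" --pt "0 0 0 0 0 0.04"

```text
clock: 8.3
tool_pos: [0.5825, 0.0435, 0.1076]
orientation: [-179.7, 0.1, 92.8]
force: [-0.5, 0.5, 0.3]
opening: 0.0297
```

Run:
```python
from go import go
go()
```

```text
t 8.3 P [0.5825 0.0435 0.1076] rpy [-1.7969e+02  1.0000e-01  9.2800e+01] F [-0.5  0.5  0.3] M [ 0.33 -0.16  0.87] q [  23.4   18.2  -19.7   -0.   -52.5 -110.6] op 0.0297
```

>>> drive_tool --pt "0 0 0 0 0 0.03" --pt "0 0 0 0 0 0.03"

```text
clock: 8.5
tool_pos: [0.5825, 0.0434, 0.1076]
orientation: [-179.7, 0.2, 91.2]
force: [-0.8, -0.4, -0.4]
opening: 0.0299
```

Run:
```python
from go import go
go()
```

```text
t 8.5 P [0.5825 0.0434 0.1076] rpy [-1.7969e+02  1.5000e-01  9.1170e+01] F [-0.8 -0.4 -0.4] M [ 0.16 -0.11  2.01] q [  23.4   18.2  -19.7    0.   -52.5 -112.3] op 0.0299
```

Mz has risen to 2.0 N m, far above the 0.08 N m turning torque, so this is the hard stop. I back off 8° within the play to unload, then lift straight out.

>>> drive_tool --pt "0 0 0 0 0 -0.08" --pt "0 0 0 0 0 -0.16" --pt "0 0 0 0 0 -0.16"

```text
clock: 8.8
tool_pos: [0.5825, 0.0433, 0.1076]
orientation: [-179.7, 0.1, 100.8]
force: [-0.2, -0.3, -0.4]
opening: 0.0298
```

Run:
```python
from go import go
go()
```

```text
t 8.8 P [0.5825 0.0433 0.1076] rpy [-1.7966e+02  9.0000e-02  1.0082e+02] F [-0.2 -0.3 -0.4] M [ 0.02 -0.12  0.01] q [  23.4   18.2  -19.7    0.   -52.5 -102.6] op 0.0298
```

>>> drive_tool --pt "0 0 -0.08 0 0 0" --pt "0 0 -0.2 0 0 0" --pt "0 0 -0.4 0 0 0" --pt "0 0 -0.7 0 0 0" --pt "0 0 -1 0 0 0" --pt "0 0 -1 0 0 0"

```text
clock: 9.4
tool_pos: [0.5865, 0.0439, 0.266]
orientation: [179.6, 0.1, 100.7]
force: [0.3, -0.8, 0.4]
opening: 0.0299
```

>>> drive_tool --pt "-0.3 0 0 0 0 0" --pt "-0.6 0 0 0 0 0" --pt "-1 0 0 0 0 0" --pt "-1 0 0 0 0 0" --pt "-1 0 0 0 0 0" --pt "-1 0 0 0 0 0"

```text
clock: 10.0
tool_pos: [0.6143, -0.1034, 0.2666]
orientation: [179.6, 0.1, 100.6]
force: [0.8, 1.1, -0.3]
opening: 0.0298
```

Run:
```python
from go import go
from plant import vision
from h import *
go()
p=np.load("p.npy")
for n,(x0,y0,x1,y1,f) in [("side",(240,150,430,345,3)),("scene",(180,180,440,320,3))]:
    s=vision.snapshot(n); a=cv2.resize(s["pixels"][y0:y1,x0:x1,::-1],None,fx=f,fy=f,interpolation=2)
    q=[((proj(s,cov(p,u,y,.005,0))-[x0,y0]+.4)*f).astype(int) for u,y in ((.2,-.1),(.2,.1),(0,.1),(0,-.1))]
    cv2.polylines(a,[np.array(q)],True,(255,0,0),1)
    cv2.imwrite(f"pics/{n}8.png",a)
```

```text
t 10.0 P [ 0.6143 -0.1034  0.2666] rpy [1.7963e+02 7.0000e-02 1.0063e+02] F [ 0.8  1.1 -0.3] M [ 0.09 -0.1  -0.03] q [  8.4  14.2  -3.1   0.1 -72.4 -87.8] op 0.0298
```

View pics/side8.png

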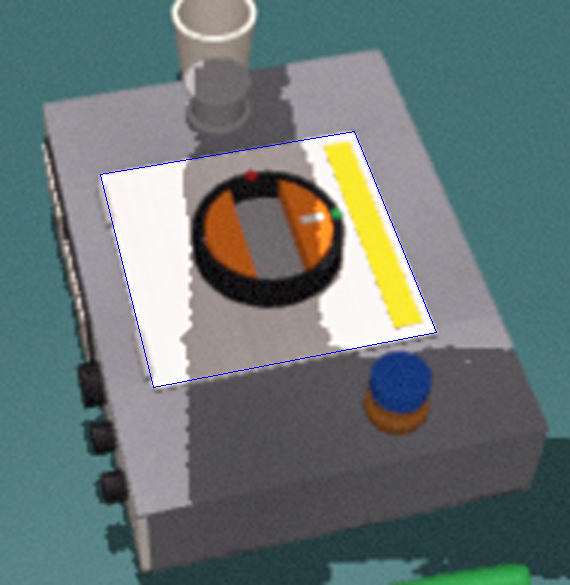

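View pics/scene8.png

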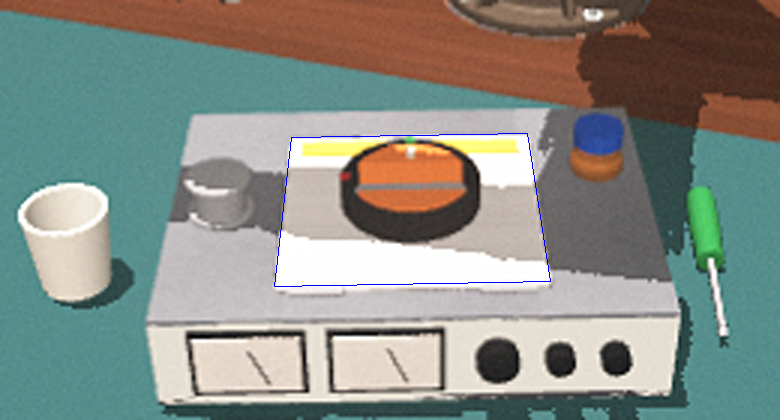

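The white mark is at the green dot (side crop (312,217)), the slot is parallel to the yellow strip, and the cover matches the shut outline. Reel, jar, cup and screwdriver look unmoved, and the hand is clear. Handing in.

```bash
python3 -c "
from plant import ticket
print(ticket.close_job())"
```

```text
the job is handed in; nothing more can be done
None
```

The cover is shut and locked. I handed the job in at about 10 s of the 48 s allowed; the simulator gave no verdict.

- **Pressing:** I pressed the cover down on the yellow strip, following its hinge arc, until it hit the hard stop. The wrist force there was 36 N at a height of 95 mm.
- **Turning:** With both fingertips in the slot, I turned the head clockwise until the torque rose to about 2 N m, against the roughly 0.08 N m it takes to turn freely. I then backed off inside the slot's play and lifted straight out.
- **Last checks:** The cover matched the predicted shut outline in both the scene and side views. The white mark sits at the green dot and the slot is parallel to the strip. The reel, jar, cup and screwdriver look unmoved by eye; I did not measure them. The hand is clear, about 0.27 m above the bench.
- **Disagreements:** In the pose fit, the instrument's lower front corners were off by about 3 px, probably its feet. While I was turning the head, the tool briefly pulled up on it with about 4 N. I corrected that, and the cover stayed shut.

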